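Nest the kidney-shaped craft trays

ROBOT

A 7-joint arm with a two-finger parallel gripper is mounted at the origin on a cart in front of the work surface, level with it; the furniture and walls round the work are solid. World frame = base frame: x ahead of the robot, y to its left, z up, the work surface at z = 0. Lengths are in m, angles in rad, forces in N, time in s.
With the tool pointing down it reaches from about 0.4 to 0.9 m from the base axis. Payload 5.6 kg.
Tool frame: the origin (TCP) lies midway between the tips of the shut fingers; the grasp point (between the pads) lies 19 mm behind it; z points along the fingers, y is the line along which they close (so a half turn about z gives the same grasp; the last joint's range is limited). The gripper opens to 92 mm and grips with 3 to 60 N. Pads are 20 mm wide; open, the fingers measure 128 mm over their backs; the gripper's body (75 mm by 189 mm) begins 69 mm behind the grasp point.
Start: joints at [1.174, 0.468, -0.012, 1.603, 0.006, 1.071, -0.056], TCP at [0.225, -0.61, 0.215] pointing down, gripper open.
Joint ranges: [-2.53, 2.53], [-0.31, 2.02], [-1.57, 1.55], [0.28, 2.44], [-1.29, 4.43], [0.15, 1.84], [-2.92, 2.92]. Speed limits (rad/s): [2.57, 2.57, 3.14, 3.14, 3.14, 3.14, 3.14].

INTERFACE

Orientations are given as a rotation vector (axis times angle).
In Python, from workcell import env gives the robot as it stands. The module is installed in compiled form; this text tells all that it offers. Calls block until the motion is done:
- env.goto(position, orientation): joint-space move of the TCP to a pose.
- env.line_to(position, rotation=None, vel=0.15, contact_N=None): straight line of the TCP; rotation=None keeps the orientation; vel is the mean speed in m/s. With contact_N (N) it stops when the force on the tool has changed by that much, and returns True; else False.
- env.goto_joints(angles): joint-space move.
- env.command_gripper(opening): opening from 0.0 (shut) to 1.0 (fully open); the grip force is fixed at half the most; returns when the fingers have stopped.
- env.pause(seconds).
- env.ik(position, orientation): joint angles nearest the present ones, or None.
- env.get_image(name): name is "scene" or "top"; returns the picture (400x640x3 uint8, blue, green, red); there is no depth.
- env.camera_info(name): a dict with "camera_matrix" (3x3 intrinsics, pixels), "k1" (the pictures are not rectified: a ray, as slopes to the right and down, at radius r is drawn at 1 + k1 r^2 times it, then the intrinsics apply), "rvec" (rotation vector, rad) and "tvec" (3), from world to camera coordinates, as OpenCV has them. Camera axes: x right, y down, z forward; pixel columns grow to the right and rows downward; lengths in m; the calibration is good to about 2 mm. A picture is of the moment at which its call begins. camera_info takes no time and is no camera call.
A pose or a line that the arm cannot do raises env.PlanningError and nothing moves.
- env.job_done(): hands the job in; it is judged then, once.
Readings, each from a call of its own:
- env.read_time(): time.
- env.read_joints(): joint angles.
- env.read_joint_vel(): joint speeds.
- env.read_tau(): joint torques, N m.
- env.read_position(): TCP position.
- env.read_orientation(): TCP orientation.
- env.read_ft_force(): force on the tool from outside, world axes, zero at the start.
- env.read_torque(): the same for the moment, N m.
- env.read_opening(): opening from 0.0 (shut) to 1.0 (fully open).
- env.read_grasp_force(): force on a finger pad.
Only numpy, scipy, OpenCV 4.12 (cv2) and the standard library are available. Lean on these libraries where they do the work, as an engineer would, in place of code of your own. Each camera call takes 0.05 s, during which the arm holds its last target. There are 200 camera calls.

TASK

Tidy up the three kidney-shaped trays: take the glue stick out of the white tray and stand it upright on the table, then, with the white tray left where it stands, nest the green tray in it and the blue tray in the green one, each turned to match the tray below so that it goes fully home. Only when all three are stacked, stand the glue stick upright inside the blue tray on top. Let go of everything and leave the other things on the table alone.

Things in the scene. Friction and masses are not known exactly. Their poses are not given: they have to be found in the camera images.
- tray_white: white kidney-shaped open tray, 0.2 kg, loose on the table. Origin: middle of the waist on the underside; z up, x along its length (165 mm). Outline: everything within 31 mm of a spine arc of radius 80 mm about (0, -80 mm), 40 degrees to each side; so 62 mm wide across the waist (along y), the hollow faces -y, the ends bend to -y; y from -50 to +31 mm. 39 mm high, floor 4 mm thick, 37 mm wide inside.
- tray_green: green tray, same shape and frame as the white one, 90 g, loose on the table left or right of it. All three: a 4 mm thick upright rim band from z = 19 to 39 mm (54 mm wide inside), below it a narrower tapered body, 49 mm wide at z = 19, 42 mm at the underside. Easily held by the rim band across the waist, from outside, with fingertips not much below z = 25 mm so that the rim below stays clear.
- tray_blue: blue tray, same shape and frame, 90 g, on the other side of the white one from the green one. Turned like the tray below (x and y axes matching), a tray's body goes down inside that tray's rim with 2.5 mm play (6 mm at the start) until rim rests on rim: its origin is then 20 mm above the lower one's, right over it. Askew or turned half round it does not go in and stands 39 mm up.
- glue_stick: upright paper glue stick, white with orange foot and cap, 25 mm across, 94 mm tall, 30 g, origin at the centre of its underside, z up. It starts standing inside the white tray on its floor, near the waist. The table straight ahead of the robot, from x = 0.40 m up to the white tray and left of the card pack, is free to stand it on.
- paint_black: bystander: black-capped paint bottle, 48 mm across, 149 mm tall, behind the trays; origin at the centre of its underside
- paint_white: bystander: orange-capped paint bottle, 48 mm across, 149 mm tall, behind the trays; origin at the centre of its underside
- bowl_pink: bystander: pink bowl, 130 mm across, 52 mm high; origin at the centre of its underside
- tape: bystander: roll of masking tape lying flat, 98 mm across, 24 mm high; origin at the centre of its underside
- gesso_tub: bystander: white round tub with a lid, 94 mm across, 70 mm high; origin at the centre of its underside
- swatch_pack: bystander: flat pack of colour cards, 72 x 52 x 9 mm, in front of the white tray on its right; origin at the centre of its underside

How it is judged:
On the way, in this order (a step that is already met when the one before it is completed fails the run):
1. the glue stick stands upright on the table, released, touching no tray (height (world z) of glue_stick between -0.006 and 0.006 m and angle between glue_stick's own z axis and vertical below 0.15 rad and horizontal distance between glue_stick and tray_white above 0.05 m and contact force between glue_stick and tray_white below 0.02 N and contact force between glue_stick and tray_green below 0.02 N and contact force between glue_stick and tray_blue below 0.02 N and contact force between glue_stick and the fingers below 0.3 N), for 0.2 s.
2. the green tray is nested fully home in the white one while the glue stick stands on the table (z of tray_green in the frame of tray_white between 0.0175 and 0.0225 m and horizontal distance between tray_green and tray_white below 0.006 m and angle between the x axis of tray_green and the x axis of tray_white, either way round below 0.1 rad and angle between tray_green's own z axis and vertical below 0.06 rad and height (world z) of glue_stick between -0.006 and 0.006 m and angle between glue_stick's own z axis and vertical below 0.15 rad and horizontal distance between glue_stick and tray_white above 0.05 m and contact force between glue_stick and tray_white below 0.02 N and contact force between glue_stick and tray_green below 0.02 N and contact force between glue_stick and tray_blue below 0.02 N), for 0.2 s.
3. the blue tray is nested fully home in the green one, which is still home in the white one, while the glue stick stands on the table (all of step 2 and z of tray_blue in the frame of tray_green between 0.0175 and 0.0225 m and horizontal distance between tray_blue and tray_green below 0.006 m and angle between the x axis of tray_blue and the x axis of tray_green, either way round below 0.1 rad and angle between tray_blue's own z axis and vertical below 0.06 rad), for 0.2 s.
At the end, for the whole second after the job is handed in: White tray flat on the table, green home in it, blue home in green (each origin 17.5-22.5 mm above the one below, within 6 mm and 0.10 rad of it, level within 0.06 rad); glue stick upright (0.15 rad) on the floor of the blue tray; all at rest and released (z of tray_green in the frame of tray_white between 0.0175 and 0.0225 m and horizontal distance between tray_green and tray_white below 0.006 m and angle between the x axis of tray_green and the x axis of tray_white, either way round below 0.1 rad and angle between each of tray_green, tray_blue, tray_white's own z axis and vertical below 0.06 rad and z of tray_blue in the frame of tray_green between 0.0175 and 0.0225 m and horizontal distance between tray_blue and tray_green below 0.006 m and angle between the x axis of tray_blue and the x axis of tray_green, either way round below 0.1 rad and z of glue_stick in the frame of tray_blue between 0.001 and 0.008 m and x of glue_stick in the frame of tray_blue between -0.075 and 0.075 m and y of glue_stick in the frame of tray_blue between -0.045 and 0.03 m and angle between glue_stick's own z axis and vertical below 0.15 rad and height (world z) of tray_white below 0.004 m and contact force between each of glue_stick, tray_blue, tray_green, tray_white and the fingers below 0.3 N and linear speed of each of glue_stick, tray_blue, tray_green, tray_white below 0.02 m/s); the robot touches nothing.
It fails at once if the white tray was shifted more than 4 cm (distance of tray_white from where it was at the start of the episode above 0.04 m).
It fails at once if the glue stick was knocked over (angle between glue_stick's own z axis and vertical above 1.1 rad).
It fails at once if another thing on the table was shifted more than 3 cm or a paint bottle knocked over (distance of any of paint_black, paint_white, bowl_pink, tape, gesso_tub, swatch_pack from where it was at the start of the episode above 0.03 m or angle between any of paint_black, paint_white's own z axis and vertical above 0.5 rad).
It also fails if it takes over 72 s, if anything falls off the work surface, if the arm or the gripper's body presses on something with over 40 N, if the wrist force passes 120 N, or if a joint passes its speed limit or range.

## Working session

There is one attempt and no reset: what is moved stays moved. The work goes in short steps, each a Python script; the robot and the scene stay as the last script left them, time stands still between calls to the robot, and variables do not carry over. Pictures are saved under pics/ and viewed, at most 10 in all, crops included, and the job is handed in when it is done.

```bash
mkdir -p pics; python3 - <<'E'
from workcell import env
import cv2
for n in("scene","top"):
    cv2.imwrite(f"pics/{n}0.png",env.get_image(n)); print(n,env.camera_info(n))
print(env.read_orientation(),env.read_position(),env.read_time())
E
```

```text
scene {'camera_matrix': array([[476.75285023,   0.        , 323.76100186],
       [  0.        , 476.75285023, 192.49431941],
       [  0.        ,   0.        ,   1.        ]]), 'k1': -0.0348982618511091, 'rvec': array([ 0.79883349, -2.46913601,  1.22129352]), 'tvec': array([0.44181075, 0.26579954, 1.30131364])}
top {'camera_matrix': array([[514.25803939,   0.        , 323.11876588],
       [  0.        , 514.25803939, 200.79394583],
       [  0.        ,   0.        ,   1.        ]]), 'k1': -0.09113533718553832, 'rvec': array([ 2.15136144, -2.18070291,  0.11914961]), 'tvec': array([-0.03513954,  0.60701181,  1.61980481])}
[-3.09108277e+00 -5.52459794e-01  6.49530717e-04] [ 0.22495369 -0.60928345  0.21374794] 0.1
```

View pics/scene0.png

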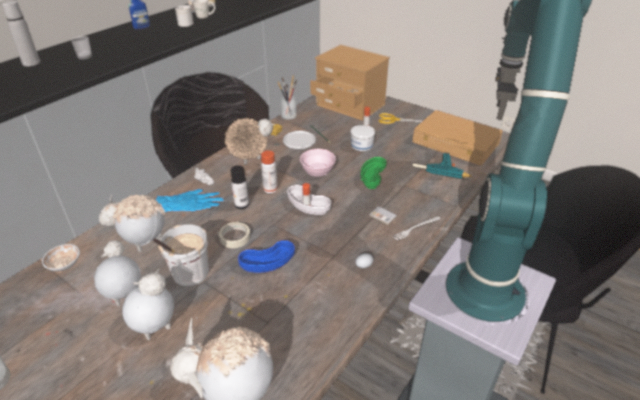

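View pics/top0.png

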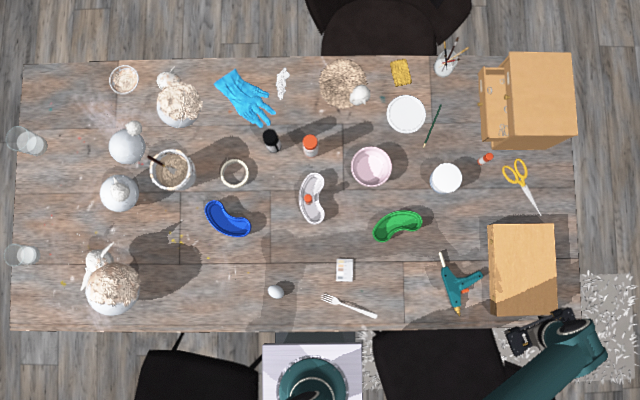

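The top view shows the white tray at (311,198) with the glue cap at (308,199), blue at (228,218), green at (397,226), bottles at (271,140) and (310,145), and the card pack at (345,270). I'll fit the tray model to colour masks in both views.

```bash
cat > h.py <<'E'
from workcell import env
import cv2, numpy as np
from scipy.optimize import minimize
from scipy.spatial.transform import Rotation as R
S=4
CI={n:env.camera_info(n) for n in("top","scene")}
def proj(n,P):
    c=CI[n]; D=np.array([c["k1"],0,0,0,0])
    return cv2.projectPoints(np.asarray(P,float).reshape(-1,1,3),c["rvec"],c["tvec"],c["camera_matrix"],D)[0].reshape(-1,2)
def ray(n,uv):
    c=CI[n]; D=np.array([c["k1"],0,0,0,0])
    x=cv2.undistortPoints(np.array(uv,float).reshape(1,1,2),c["camera_matrix"],D).ravel()
    M=cv2.Rodrigues(c["rvec"])[0]; o=-M.T@c["tvec"]; d=M.T@np.r_[x,1]; return o,d/np.linalg.norm(d)
def tri(a,b):
    A=0;B=0;rs=[]
    for n,uv in(("top",a),("scene",b)):
        o,d=ray(n,uv);P=np.eye(3)-np.outer(d,d);A=A+P;B=B+P@o;rs.append((o,P))
    p=np.linalg.solve(A,B);return p,max(np.linalg.norm(P@(p-o)) for o,P in rs)
def outline(w):
    a=np.radians(np.linspace(-40,40,25)); c=np.array([0,-.08])
    f=lambda r,t:np.c_[r*np.sin(t),r*np.cos(t)]+c
    e=np.linspace(0,np.pi,13)
    def cap(s):
        t=s*np.radians(40); m=f(.08,t)
        ang=np.pi/2-t-s*e   # from outward radial round the end (towards outside)
        ang=(np.pi/2-t)-s*e
        return m+w*np.c_[np.cos(ang),np.sin(ang)]
    return np.r_[f(.08+w,a),cap(1),f(.08-w,a[::-1]),cap(-1)[::-1]]
LEV=[(.039,.031),(.019,.031),(.019,.0245),(0,.021)]
def mask_render(n,q,z,roi):
    x0,y0,w,h=roi; m=np.zeros((h*S,w*S),np.uint8); c,s=np.cos(q[2]),np.sin(q[2])
    rings=[]
    for zz,ww in LEV:
        o=outline(ww); P=np.c_[o@np.array([[c,s],[-s,c]])+q[:2],np.full(len(o),zz+z)]
        rings.append(((proj(n,P)-[x0,y0]+.5)*S-.5))
    k=8
    for r0,r1 in((rings[0],rings[1]),(rings[2],rings[3])):
        for i in range(len(r0)):
            j=(i+1)%len(r0)
            cv2.fillConvexPoly(m,cv2.convexHull(np.round(np.array([r0[i],r0[j],r1[j],r1[i]])*2**k).astype(np.int32)),255,shift=k)
    for r in rings: cv2.fillPoly(m,[np.round(r*2**k).astype(np.int32)],255,shift=k)
    return cv2.resize(m,(w,h),interpolation=cv2.INTER_AREA)/255.
def colmask(im,col):
    H=cv2.cvtColor(im,cv2.COLOR_BGR2HSV); h,s,v=cv2.split(H)
    if col=="green": m=(h>45)&(h<80)&(s>110)
    elif col=="blue": m=(h>105)&(h<130)&(s>110)
    elif col=="orange": m=((h<14)|(h>174))&(s>150)&(v>120)
    else: m=((s<38)&(v>125))|(((h<14)|(h>174))&(s>120))
    return m.astype(np.uint8)
def blob(im,col,c,rad):
    m=colmask(im,col); k=np.zeros_like(m); cv2.circle(k,tuple(int(v) for v in c),rad,1,-1); m=m*k
    n,l,st,ce=cv2.connectedComponentsWithStats(m); i=1+np.argmax(st[1:,4]); m=(l==i).astype(np.uint8)
    cs,_=cv2.findContours(m,cv2.RETR_EXTERNAL,cv2.CHAIN_APPROX_NONE); o=np.zeros_like(m); cv2.drawContours(o,cs,-1,1,-1)
    return o,ce[i],st[i]
def fit(ims,col,x0,z=0,freez=False,cams=("top","scene"),rad=40,inits=8):
    D=[]
    for n in cams:
        c=proj(n,[x0[0],x0[1],z+.02])[0]; m,ce,st=blob(ims[n],col,c,rad)
        r=(int(c[0])-rad-10,int(c[1])-rad-10,2*rad+20,2*rad+20)
        D.append((n,m[r[1]:r[1]+r[3],r[0]:r[0]+r[2]].astype(float),r))
    def cost(p):
        return sum(np.abs(mask_render(n,p[:3],p[3] if freez else z,r)-m).sum()/m.sum() for n,m,r in D)
    def run(p,d,it):
        p=np.array(p,float); sx=np.vstack([p]+[p+np.eye(len(p))[i]*d[i] for i in range(len(p))])
        return minimize(cost,p,method="Nelder-Mead",options=dict(initial_simplex=sx,maxiter=it,xatol=1e-5,fatol=1e-5))
    e=[z] if freez else []; d=[.01,.01,.2]+([.005] if freez else [])
    ths=np.arange(inits)*2*np.pi/inits if inits>1 else [x0[2]]
    b=min((run([x0[0],x0[1],t]+e,d,40) for t in ths),key=lambda r:r.fun)
    b=run(b.x,[.004,.004,.05]+([.004] if freez else []),200)
    return b.x,b.fun
def grab(): return {n:env.get_image(n) for n in CI}
def overlay(ims,qs,fn,cams=("top","scene"),crop=None):
    out=[]
    for n in cams:
        im=cv2.resize(ims[n],None,fx=4,fy=4,interpolation=cv2.INTER_CUBIC)
        for q,z in qs:
            for zz,ww in((LEV[0]),(LEV[3])):
                c,s=np.cos(q[2]),np.sin(q[2]);o=outline(ww)
                P=np.c_[o@np.array([[c,s],[-s,c]])+q[:2],np.full(len(o),zz+z)]
                cv2.polylines(im,[np.round((proj(n,P)+.5)*4-.5).astype(np.int32)],True,(0,0,255),1)
        x,y,w,h=crop[n]; out.append(im[y*4:(y+h)*4,x*4:(x+w)*4])
    W=max(o.shape[1] for o in out)
    im=np.vstack([cv2.copyMakeBorder(o,0,0,0,W-o.shape[1],0) for o in out]); 
    f=min(800/im.shape[1],600/im.shape[0],1); cv2.imwrite(fn,cv2.resize(im,None,fx=f,fy=f,interpolation=cv2.INTER_AREA))
E
cat > m.py <<'E'
from h import *
ims=grab(); qs=[]
def pl(uv,z):
    o,d=ray("top",uv); return (o+d*(z-o[2])/d[2])[:2]
for col,uv in(("white",(311,198)),("green",(397,226)),("blue",(228,218))):
    g=pl(uv,.03)
    q,f=fit(ims,col,[*g,0],freez=True); print(col,"free z",q.round(4),round(f,3))
    for cm in(("top",),("scene",)):
        a,f=fit(ims,col,q,cams=cm,inits=1); print("   ",cm,a.round(4),round(f,3))
    q,f=fit(ims,col,q,inits=1); print("   z=0",q.round(4),round(f,3)); qs.append((q,0))
c=[blob(ims[n],"orange",proj(n,[*pl((308,199),.09),.09])[0],14) for n in("top","scene")]
print("glue",c[0][1:],c[1][1:],tri(c[0][1],c[1][1]))
for nm,uv,z in(("black",(271,140),.149),("pw",(310,145),.149),("bowl",(371,166),.05),("tape",(234,173),.024),("gesso",(446,178),.07),("pack",(345,270),.009)): print(nm,pl(uv,z).round(3))
overlay(ims,qs,"pics/ov0.png",crop=dict(top=(195,165,235,85),scene=(225,150,170,130)))
E
python3 m.py
```

```text
white free z [ 0.6167  0.0073  0.0676 -0.0032] 1.406
    ('top',) [0.611  0.0074 0.0112] 0.734
    ('scene',) [0.614  0.0107 0.0694] 0.654
   z=0 [0.6148 0.0089 0.0804] 1.393
green free z [ 5.3850e-01 -2.7370e-01  5.0515e+00 -3.6000e-03] 0.266
    ('top',) [ 0.5383 -0.2729  5.0515] 0.043
    ('scene',) [ 0.5412 -0.2743  5.0673] 0.223
   z=0 [ 0.5381 -0.2731  5.0544] 0.271
blue free z [ 0.5401  0.2762  1.0002 -0.0017] 0.091
    ('top',) [0.5397 0.2758 1.0029] 0.032
    ('scene',) [0.5395 0.2768 1.0244] 0.06
   z=0 [0.5398 0.2764 1.0001] 0.099
glue (array([307.73170732, 198.14634146]), array([305, 195,   7,   7,  41], dtype=int32)) (array([306. , 188.5]), array([304, 184,   5,  10,  50], dtype=int32)) (array([0.61093725, 0.00510502, 0.08027431]), np.float64(0.000766970795090267))
black [0.781 0.112]
pw [ 0.764 -0.006]
bowl [ 0.715 -0.198]
tape [0.703 0.246]
gesso [ 0.67  -0.434]
pack [ 0.384 -0.111]
```

View pics/ov0.png

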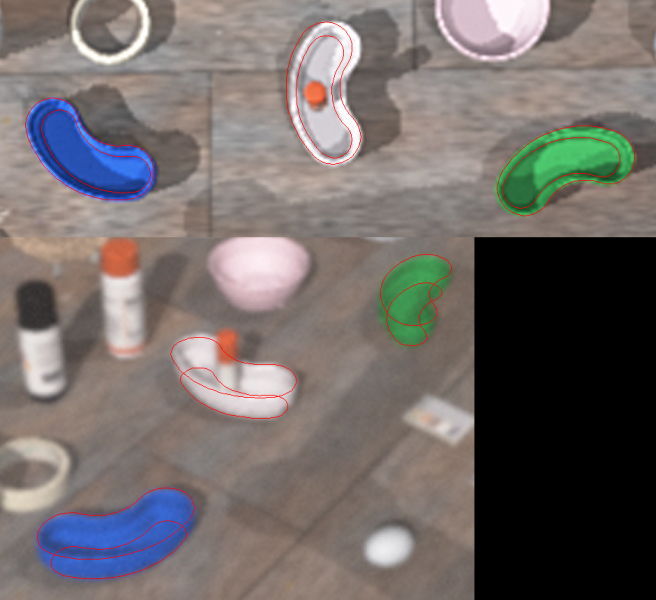

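Overlays fit blue and green very well. White's mask is coarse, so I'll refit it once the glue is out. The glue cap triangulates to about (0.611, 0.005), centroid z 0.08, which agrees with a top at 0.098. Next, move the glue.

```bash
cat >> h.py <<'E'
def down(yaw): return (R.from_euler("z",yaw)*R.from_euler("x",np.pi)).as_rotvec()
def go(p,yaw):
    "joint move to tool-down pose, of the two equal grasps take the one nearer the middle of joint 7"
    c=[]
    for y in(yaw,yaw+np.pi):
        q=env.ik(p,down(y))
        if q is not None: c.append((abs(q[6]),y))
    y=min(c)[1]; env.goto(p,down(y)); return y
E
cat > a.py <<'E'
from h import *
o,d=ray("top",(307.7,198.1)); print("glue top-plane",(o+d*(.098-o[2])/d[2]).round(4))
g=np.array([.611,.0055]); P=np.array([.44,.03])
go([*g,.20],np.pi/2*0); env.command_gripper(1.0)
print(env.line_to([*g,.052],contact_N=8,vel=.12))
env.command_gripper(0.0); print("open",env.read_opening(),env.read_grasp_force())
env.line_to([*g,.14],vel=.15); print(env.read_opening(),env.read_ft_force())
env.line_to([*P,.14],vel=.2); print(env.line_to([*P,.0465],vel=.06,contact_N=3),env.read_position())
env.command_gripper(0.7); env.pause(.2)
env.line_to([*P,.16]); env.goto([.40,-.28,.3],down(0)); print(env.read_time(),env.read_joints())
ims=grab(); np.savez("ims1.npz",**ims)
cv2.imwrite("pics/a1.png",np.vstack([cv2.resize(ims["top"][160:310,200:420],(660,450))[:300],cv2.resize(ims["scene"][140:280,240:440],(420,294),interpolation=cv2.INTER_CUBIC)] ) if 0 else np.hstack([cv2.resize(ims["top"][160:310,250:380],(390,450)),cv2.resize(ims["scene"][150:300,260:390],(390,450))]))
E
python3 a.py
```

```text
glue top-plane [0.6084 0.0043 0.098 ]
False
open 0.2696881887626962 30.000031292438507
0.26761111968349904 [-0.53038632 -0.68822833 -0.87099737]
True [0.43994733 0.03005326 0.04787184]
12.1667 [-0.46327611  0.13761448  1.12308157  1.9348377  -0.13508955  1.15131048
 -0.85713515]
```

View pics/a1.png

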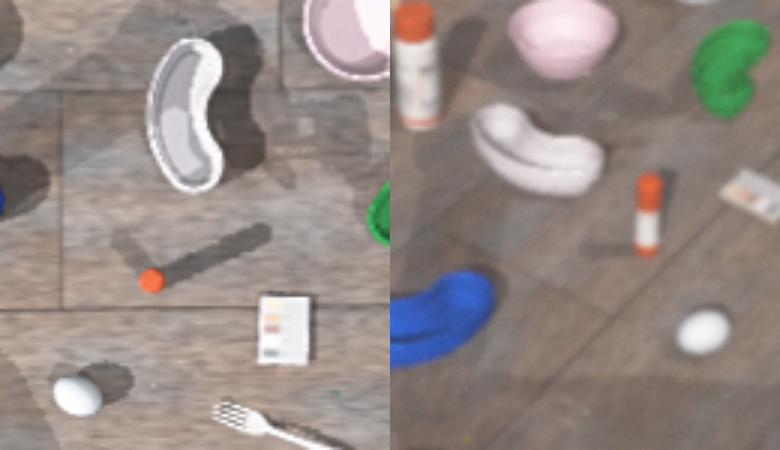

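The glue stands upright on the table at top pixel (300,253), clear of everything. I'll refit white from the saved pictures and use the glue's known place to check camera bias.

```bash
cat > b.py <<'E'
import h; from h import *
ims=dict(np.load("ims1.npz"))
m,ce,st=blob(ims["top"],"orange",(300,253),12); o,d=ray("top",ce); print("glue top",(o+d*(.095-o[2])/d[2]).round(4),st)
m2,ce2,_=blob(ims["scene"],"orange",(346,212),8); print("tri",tri(ce,ce2))
for smax,vmin in((25,150),(30,140),(38,140),(38,160),(30,170),(45,150)):
    def cm(im,col):
        h_,s,v=cv2.split(cv2.cvtColor(im,cv2.COLOR_BGR2HSV)); return ((s<smax)&(v>vmin)).astype(np.uint8)
    h.colmask=cm
    for cams in(("top",),("scene",)):
        try: q,f=fit(ims,"white",[.613,.008,.04],cams=cams,inits=1,rad=32); print(smax,vmin,cams,q.round(4),round(f,3))
        except Exception as e: print(smax,vmin,cams,e)
E
python3 b.py
```

```text
glue top [0.4399 0.029  0.095 ] [297 250   8   7  48]
tri (array([0.44027963, 0.02997233, 0.07563307]), np.float64(0.0003045480519511372))
25 150 ('top',) [0.6159 0.0053 0.0028] 0.237
25 150 ('scene',) [ 0.6178  0.0066 -0.0125] 0.042
30 140 ('top',) [0.6151 0.0057 0.0097] 0.345
30 140 ('scene',) [ 0.6174  0.0076 -0.0021] 0.068
38 140 ('top',) [0.6151 0.0056 0.0094] 0.447
38 140 ('scene',) [ 0.6174  0.0076 -0.0021] 0.083
38 160 ('top',) [ 0.6156  0.005  -0.0011] 0.342
38 160 ('scene',) [ 0.6186  0.0064 -0.0276] 0.087
30 170 ('top',) [ 0.6158  0.0048 -0.0045] 0.039
30 170 ('scene',) [ 0.6203  0.0053 -0.0669] 0.147
45 150 ('top',) [6.155e-01 5.400e-03 5.000e-04] 0.389
45 150 ('scene',) [ 0.6178  0.0066 -0.0096] 0.051
```

White fits (0.616, 0.0052, -0.006) in the top view, and the glue check shows camera bias of about 1 mm. Now the green tray.

```bash
cat >> h.py <<'E'
W=np.array([.6163,.0055,-.007])
def wrap(a): return (a+np.pi)%(2*np.pi)-np.pi
def pick_place(t,zgoal,h=.026,hi=.15):
    d=wrap(W[2]-t[2]); c=[]
    for k in(0,np.pi):
        a=env.ik([*t[:2],hi],down(t[2]+k)); b=env.ik([*W[:2],hi+.02],down(t[2]+k+d))
        if a is not None and b is not None: c.append((max(abs(a[6]),abs(b[6])),k))
    k=min(c)[1]; y0=t[2]+k; y1=y0+d; print("j7",min(c))
    env.goto([*t[:2],hi],down(y0)); env.command_gripper(1.0)
    if env.line_to([*t[:2],h],contact_N=8,vel=.12): print("contact on way down",env.read_position()); return
    env.command_gripper(0.0); print("open",env.read_opening(),env.read_grasp_force())
    env.line_to([*t[:2],hi+.02],vel=.2); print("lifted",env.read_opening(),env.read_ft_force())
    env.line_to([*W[:2],hi+.02],down(y1),vel=.2)
    env.line_to([*W[:2],zgoal+h+.03],vel=.15)
    print("stop",env.line_to([*W[:2],zgoal+h-.0005],vel=.04,contact_N=5),env.read_position().round(4),env.read_ft_force().round(2),env.read_torque().round(2),env.read_time())
E
python3 - <<'E'
from h import *
pick_place(np.array([.5382,-.2727,5.053]),.02)
ims=grab(); np.savez("ims2.npz",**ims)
cv2.imwrite("pics/b1.png",np.hstack([cv2.resize(ims["top"][150:270,250:380],(390,360)),cv2.resize(ims["scene"][150:270,260:390],(390,360))]))
E
```

```text
j7 (np.float64(1.6636972460991202), 3.141592653589793)
open 0.6744453084990227 28.528702282346785
lifted 0.6767167248568947 [-1.33790666  0.24898079 -0.39059853]
stop True [0.6158 0.0055 0.0463] [0.17 0.39 4.  ] [0.06 0.06 0.05] 20.1833
```

View pics/b1.png

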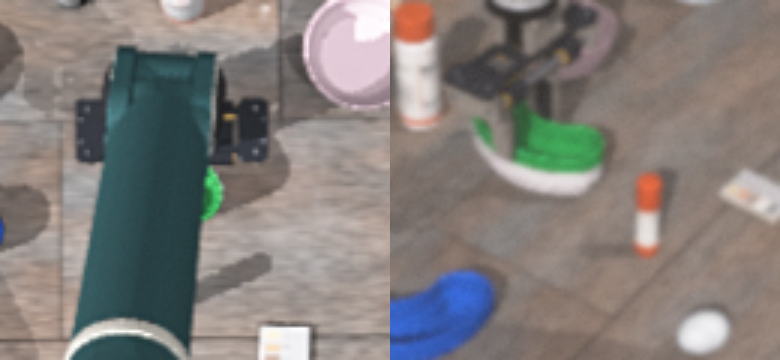

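The tool stopped at z 0.0463, which is the nominal home height, and the scene view shows the green rim directly on the white rim. Release, back off and check.

```bash
python3 - <<'E'
from h import *
env.command_gripper(1.0); env.pause(.1)
p=env.read_position(); env.line_to([p[0],p[1],.17],vel=.2)
env.goto([.5,.276,.25],down(0)); env.pause(.1); print(env.read_time())
ims=grab(); np.savez("ims3.npz",**ims)
for cm in(("top",),("scene",),("top","scene")):
    for z in(.02,.039):
        q,f=fit(ims,"green",[.616,.0055,-.007],z=z,cams=cm,inits=1,rad=32); print(cm,z,q.round(4),round(f,3))
cv2.imwrite("pics/c1.png",np.hstack([cv2.resize(ims["top"][150:270,250:380],(390,360)),cv2.resize(ims["scene"][150:270,260:390],(390,360))]))
E
```

```text
24.7583
('top',) 0.02 [ 0.6144  0.0049 -0.0107] 0.058
('top',) 0.039 [ 0.6125  0.0043 -0.0133] 0.082
('scene',) 0.02 [ 6.196e-01 -4.000e-04 -2.042e-01] 0.505
('scene',) 0.039 [ 0.6066  0.018  -0.236 ] 0.55
('top', 'scene') 0.02 [ 0.6148  0.0044 -0.0272] 0.599
('top', 'scene') 0.039 [ 0.611   0.0072 -0.0504] 0.779
```

View pics/c1.png

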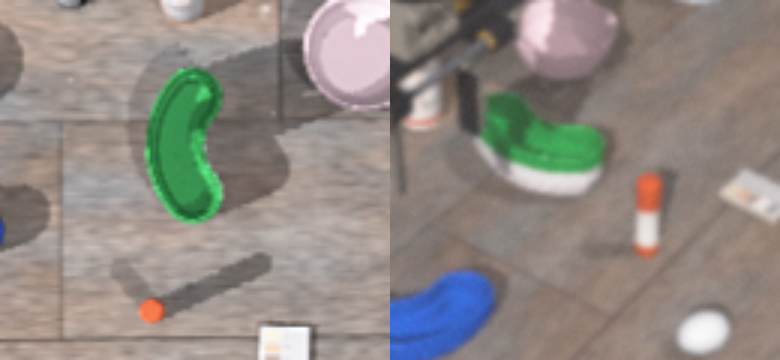

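Green sits level in white, covering it concentrically in the top view (z=0.02 fits better than 0.039). The glue is untouched. Next is blue.

```bash
python3 - <<'E'
import h; from h import *
h.W=np.array([.6153,.0053,-.009])
pick_place(np.array([.5398,.2762,1.002]),.04)
ims=grab()
cv2.imwrite("pics/d1.png",np.hstack([cv2.resize(ims["top"][150:270,250:380],(390,360)),cv2.resize(ims["scene"][150:270,260:390],(390,360))]))
E
```

```text
j7 (np.float64(1.2297784812841017), 0)
open 0.6733263933625525 28.722909511998296
lifted 0.6752540017500204 [-0.16473039  0.05072765 -1.14358431]
stop True [0.6148 0.0054 0.0662] [-1.72 -0.36  5.24] [ 0.18  0.18 -0.03] 31.55
```

View pics/d1.png

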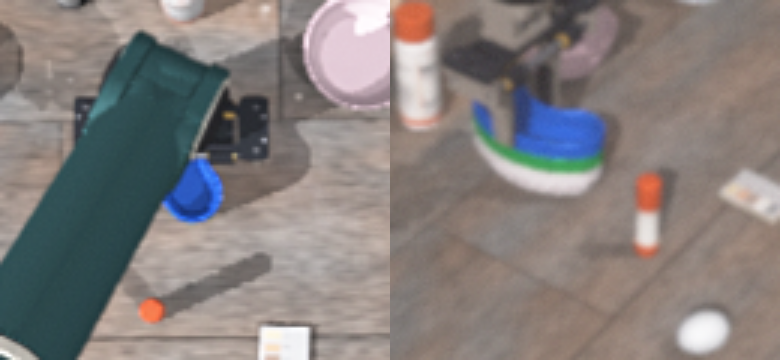

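Blue stopped at 0.0662 (nominal 0.066), and the scene view shows three even bands. Release and check.

```bash
python3 - <<'E'
from h import *
env.command_gripper(1.0); env.pause(.1)
p=env.read_position(); env.line_to([p[0],p[1],.19],vel=.2)
env.goto([.45,-.25,.25],down(0)); env.pause(.1); print(env.read_time())
ims=grab()
q,f=fit(ims,"blue",[.615,.0055,-.007],z=.04,cams=("top",),inits=1,rad=32); print(q.round(4),round(f,3))
m,ce,st=blob(ims["top"],"orange",(300,253),12); m2,ce2,_=blob(ims["scene"],"orange",(346,212),8); print("glue",tri(ce,ce2))
cv2.imwrite("pics/e1.png",np.hstack([cv2.resize(ims["top"][150:270,250:380],(390,360)),cv2.resize(ims["scene"][150:270,260:390],(390,360))]))
E
```

```text
34.4167
[ 0.6132  0.0047 -0.0073] 0.036
glue (array([0.44046052, 0.03008596, 0.07551356]), np.float64(0.0005145299839959441))
```

View pics/e1.png

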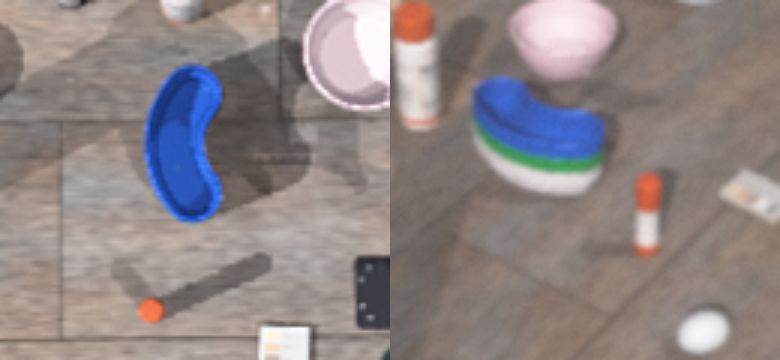

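All three bands are even and concentric, and the glue is still at (0.440, 0.030). Now stand the glue in the blue tray.

```bash
python3 - <<'E'
from h import *
P=[.4402,.0300]; T=[.6142,.0053]
y=go([*P,.17],0); env.command_gripper(.75)
print(env.line_to([*P,.050],vel=.12,contact_N=8)); env.command_gripper(0.0); print(env.read_opening(),env.read_grasp_force())
env.line_to([*P,.19],vel=.2); env.line_to([*T,.19],vel=.2)
env.line_to([*T,.125],vel=.12)
print("stop",env.line_to([*T,.0935],vel=.04,contact_N=3),env.read_position(),env.read_ft_force())
env.command_gripper(.6); env.pause(.2); env.line_to([*T,.23],vel=.15)
env.goto([.45,-.25,.3],down(0)); env.pause(.2); print(env.read_time())
ims=grab(); m,ce,_=blob(ims["top"],"orange",proj("top",[*T,.13])[0],12); m2,ce2,_=blob(ims["scene"],"orange",proj("scene",[*T,.125])[0],9); print("glue",tri(ce,ce2))
cv2.imwrite("pics/f1.png",np.hstack([cv2.resize(ims["top"][120:270,230:390],(400,375)),cv2.resize(ims["scene"][140:270,225:375],(400,347))[:,:] if 0 else cv2.resize(ims["scene"][130:280,230:390],(400,375))]))
E
```

```text
False
0.270579995333244 30.000177025794983
stop True [0.6137069  0.00529382 0.09406867] [-0.7838398  -0.22069182  5.47604114]
44.6
glue (array([0.61381603, 0.00587979, 0.11977055]), np.float64(0.00063007103013821))
```

View pics/f1.png

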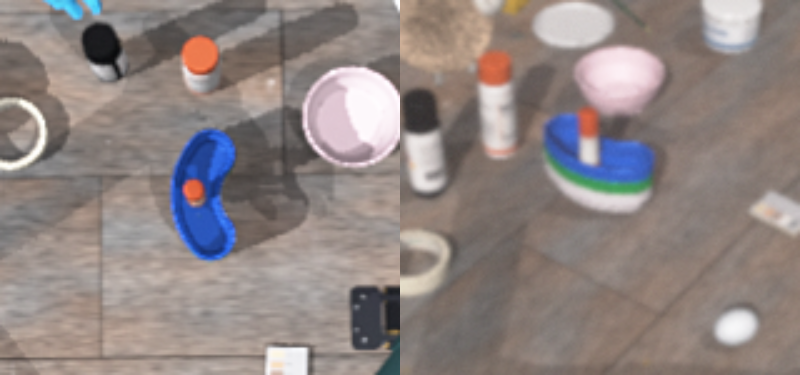

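The glue stands upright in the blue tray, its cap 44 mm higher than on the table as expected. The stack is intact and the gripper is clear.

```bash
python3 -c "
from workcell import env
print(env.job_done())"
```

```text
the job is handed in; nothing more can be done
None
```

I handed the job in at about 45 s of the 72 s limit: green is nested in white, blue is nested in green, and the glue stick stands upright in the blue tray; the last pictures show all of it in place, but no verdict came back.

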